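# Show the underside of a cured carbon coupon to the inspection camera

### The arm

A 7-joint arm with a two-finger parallel gripper is mounted at the origin on the work surface; the furniture and walls round the work are solid. World frame = base frame: x ahead of the robot, y to its left, z up, the work surface at z = 0. Lengths are in mm, angles in rad, forces in N, time in s.
With the tool pointing down it reaches from about 400 to 875 mm from the base axis. Payload 19.3 kg.
Tool frame: the origin (TCP) lies between the finger pads; the fingertips stand 17 mm ahead of it and the grasp point (between the pads) lies 2 mm behind it; z points along the fingers, y is the line along which they close (so a half turn about z gives the same grasp; the last joint's range is limited). The gripper opens to 85 mm and grips with 20 to 120 N. Pads are 22 mm wide; open, the fingers measure 114 mm over their backs; the gripper's body (76 mm by 85 mm) begins 54 mm behind the grasp point. The pads swing forward as they close: fully open they stand 13 mm farther back than shut.
Start: joints at [-1.357, 0.521, -0.036, 1.599, 0.021, 1.021, -0.113], TCP at [175.023, 599.985, 248.291] pointing down, gripper open.
Joint ranges: [-2.91, 2.91], [-0.3, 2.13], [-1.5, 1.42], [0.17, 2.43], [-1.26, 4.41], [0.16, 1.93], [-2.52, 2.52]. Speed limits (rad/s): [1.89, 1.89, 2.39, 2.39, 3.01, 3.01, 3.01].

### API

Orientations are given as a unit quaternion [w, x, y, z].
In Python, from rig import manip gives the robot as it stands.
- The arm moves only by the tool step_arm, never from a script. Its argument "increments" is a list that holds one entry, the list of rows, each a list of 7 numbers: the finger opening in mm, from 0 to 85.4, then the shift along the tool's x, y, z in units of 30 mm (1.0 is 30 mm), then the turn, a rotation vector about the tool's x, y, z in units of 5 degrees (1.0 is 5 degrees). In form: [[[claw, x, y, z, wx, wy, wz], ...]]. A call has 1 to 20 rows; each row shifts and turns the commanded pose from where the row before left it, along the tool's axes as they then stand; what a row does not reach is not made up. A row lasts 1/12 s, in which the tool goes at most 41.7 mm and 7.16 degrees, less where a joint would pass 70% of its speed; a pose out of reach is approached as far as the arm can. A call is refused whole if a number of a shift passes 1 or a number of a turn 1, either way. A call with a gripper value outside its range is refused whole. The fingers move at their own pace and stop on an object; the grip force is fixed at half the most. Time passes only in rows, so rows that do not move let the fingers close. It gives the time, the measured TCP pose, the force, the opening and the grip force at its end, in the units of the state.
- manip.state(): the state, without advancing time (a new reading comes with each control period).
- manip.capture(name): name is "scene" or "top" or "wrist"; returns the picture (400x640x3 uint8, red, green, blue); there is no depth.
- manip.camera_info(name): a dict with "camera_matrix" (3x3 intrinsics, pixels), "k1" (the pictures are not rectified: a ray, as slopes to the right and down, at radius r is drawn at 1 + k1 r^2 times it, then the intrinsics apply), "cam_to_world" (4x4, takes a point from camera to world coordinates). Camera axes: x right, y up, looking along -z (the intrinsics and any distortion apply to the point x, -y, -z); pixel columns grow to the right and rows downward; lengths in mm; the calibration is good to about 2 mm. A picture is of the moment at which its call begins: read the wrist's pose just before it. camera_info takes no time and is no camera call; for the wrist camera it gives the pose at the moment of the call.
- manip.job_done(): hands the job in; it is judged then, once.
Trained networks look in the newest picture that a camera, given by its name, has taken for a name from the list of things; names that differ only in an ending like _2 or _b are one class to them, and where a whole thing is asked for, a point or a joint stands for the part that bears it (a point fixed in the world has none). Each returns a list of dicts, best first, with "confidence" (0 to 1); they miss things now and then, are a little off and sometimes report something else, mostly with a low value. They report only what shows in the picture. A call takes as long as a camera call. They do not tell look-alikes from the thing itself.
- manip.search_frame(thing, camera): "box" ([left, top, right, bottom] in pixels, round what is visible of it).
- manip.masks_of(thing, camera): "pixels" (400x640 bool, what is visible of it) and "box" ([left, top, right, bottom] in pixels, round what is visible of it).
The state is a dict: "time_s": time; "joint_positions": joint angles; "qvel": joint speeds; "joint_efforts": joint torques, N m; "position": TCP position; "ee_rot": TCP orientation; "wrist_force": force on the tool from outside, world axes, zero at the start; "ft_torque": the same for the moment, N m; "finger_gap": opening from 0.0 (shut) to 1.0 (fully open); "gripper_force": force on a finger pad.
Only numpy, scipy, OpenCV 4.12 (cv2) and the standard library are available. Lean on these libraries where they do the work, as an engineer would, in place of code of your own. Each camera call takes 0.05 s, during which the arm holds its last target. There are 200 camera calls.

### The job

The carbon coupon has cured under the brass weight: take the weight off, set it down (do not drop it) upright and wholly on the round cork pad, then pick up the coupon and show its underside to the upward-looking inspection camera, held in the air centred 120 mm straight out in front of the lens, square to the lens, its long sides running up and down in the camera's picture. The program finishes while the gripper still holds the coupon there, quite still; do not bump the camera or disturb anything else on the bench.

Things in the scene. Friction and masses are not known exactly. Their poses are not given: they have to be found in the camera images.
- brass_weight: Brass hold-down weight, round, about 0.7 to 1.0 kg: body 54 mm in diameter and 43 mm high, sloping shoulder and a small knob on top, 63 mm high in all. Origin: centre of its underside (within 2 mm), z up. At the start it stands on the coupon, near its middle; grip the round body, fingertips a few mm above its underside.
- coupon: Black carbon coupon, stiff loose plate 50 x 90 x 4 mm, about 30 g. Origin: centre of its underside; x along the 50 mm side, y along the 90 mm side, z up out of its top. Starts on the curing block, underside 40 mm above the bench, overhanging it by about 8 mm along each long side: grip it from above across the 50 mm, fingertips about 10 mm below it. Its two ends (+y, -y) are alike.
- coupon_above (a point): Point in the empty air 100 mm above the middle of the coupon's top face (coupon z = 104 mm), moving with the coupon. It tells which face is which.
- curing_block: Aluminium curing block, fixed to the bench: upright block 34 mm (x) by 80 mm (y), flat top 40 mm above the bench, on a dark flange 80 x 110 mm, 8 mm thick (screw heads to 11 mm). Origin: centre of the flange's underside on the bench; the coupon's long side lies along its y, to within about 0.1 rad.
- weight_pad: Parking pad for the weight, fixed to the bench: cork disc 110 mm in diameter in a dark steel dish 120 mm in diameter; the cork's top is flat, 8 mm above the bench. Origin: centre of its underside.
- inspection_camera: Inspection camera head, fixed: blue ribbed housing, lens in a ring light 72 mm wide, on a stand (base 100 x 110 mm). Origin: centre of the lens front, 125 mm above the bench; nothing of the camera lies beyond it. z: optical axis, out of the lens, up and toward the robot, 30 degrees from vertical; x: up in the picture (away from the robot and upward, 30 degrees above level); y: level.
- view_point (a point): Point in the air on the optical axis 120 mm out of the lens (camera z = 120 mm), about 229 mm above the bench, with the axes of the camera head. The centre of the coupon's underside belongs here, coupon z along the camera's z, coupon y along the camera's x (either way round).
- spray_can: Bystander: spray can, 67 mm in diameter, 189 mm high, loose. Origin: centre of its underside.
- duct_tape: Bystander: roll of grey tape lying flat, 97 mm in diameter, 48 mm high, loose. Origin: centre of its underside.
- mixing_cup: Bystander: clear mixing cup, 67 mm in diameter at the rim, 70 mm high, light, loose. Origin: centre of its underside.
- foam_offcut: Bystander: pinkish foam block, 48 x 82 x 36 mm, loose. Origin: centre of its underside.
Mind the look-alikes: they are no part of the job. What is shaped like the coupon but purple is not meant.

How it is judged (in metres and radians):
On the way, in this order (a step that is already met when the one before it is completed fails the run):
1. the weight stands upright on the cork pad, let go (horizontal distance between brass_weight and weight_pad below 0.025 m and height (world z) of brass_weight below 0.015 m and angle between brass_weight's own z axis and vertical below 0.1 rad and contact force between the fingers and brass_weight below 0.1 N and linear speed of brass_weight below 0.02 m/s), for 0.2 s.
2. the coupon is lifted clear of the curing block in the fingers (height (world z) of coupon above 0.09 m and contact force between the fingers and coupon above 1 N), for 0.1 s.
At the end, for the whole second after the job is handed in: Weight upright (0.1 rad) on the cork, within 25 mm of its centre, let go. Coupon held still in the air by the fingers alone: underside to the lens, its centre 95 to 145 mm out and within 20 mm of the axis in camera x and y, square and long side along camera x within 0.2 rad (horizontal distance between brass_weight and weight_pad below 0.025 m and height (world z) of brass_weight below 0.015 m and angle between brass_weight's own z axis and vertical below 0.1 rad and contact force between each of the fingers, coupon and brass_weight below 0.1 N and x of coupon in the frame of inspection_camera between -0.02 and 0.02 m and y of coupon in the frame of inspection_camera between -0.02 and 0.02 m and z of coupon in the frame of inspection_camera between 0.095 and 0.145 m and z of coupon_above in the frame of inspection_camera above 0.18 m and angle between the z axis of coupon and the z axis of inspection_camera, either way round below 0.2 rad and angle between the y axis of coupon and the x axis of inspection_camera, either way round below 0.2 rad and contact force between the fingers and coupon above 1 N and contact force between coupon and inspection_camera below 0.1 N and linear speed of coupon below 0.02 m/s and angular speed of coupon below 0.2 rad/s and height (world z) of coupon above 0.15 m); the arm keeps its last pose, push and grip.
It fails at once if the inspection camera is bumped (more than 3 N) (contact force between inspection_camera and the arm above 3 N or contact force between inspection_camera and the fingers above 3 N or contact force between inspection_camera and coupon above 3 N or contact force between inspection_camera and brass_weight above 3 N).
It fails at once if the weight is dropped or knocked off (moves faster than 0.6 m/s out of the fingers) (contact force between the fingers and brass_weight below 0.05 N and linear speed of brass_weight above 0.6 m/s).
It fails at once if a bystander (spray can, tape, cup or foam) is disturbed (moved more than 25 mm) (distance of any of spray_can, duct_tape, mixing_cup, foam_offcut from where it was at the start of the episode above 0.025 m).
It also fails if it takes over 50 s, if anything falls off the work surface, if the arm or the gripper's body presses on something with over 40 N, if the wrist force passes 120 N, or if a joint passes its speed limit or range.

## Working session

There is one attempt and no reset: what is moved stays moved. The work goes in short steps, Python scripts to look and compute and a tool call to move; the robot and the scene stay as the last step left them, time stands still between calls to the robot, and variables do not carry over. Pictures are saved under pics/ and viewed, at most 10 in all, crops included, and the job is handed in when it is done.

Besides the shell and the picture viewer there is one more tool, called after "Request:" as name(argument=value, ...) on one line, values as JSON. step_arm: Moves the arm, as the interface text tells. Its arguments: {"type":"object","properties":{"increments":{"type":"array"}},"required":["increments"]}

```bash
mkdir -p pics
cat > h.py <<'E'
import numpy as np,cv2
from rig import manip
def ray(cam,px,info=None):
    i=info or manip.camera_info(cam);K=np.array(i["camera_matrix"]);T=np.array(i["cam_to_world"])
    d=np.array([[i["k1"],0,0,0]],float)
    u=cv2.undistortPoints(np.array(px,float).reshape(-1,1,2),K,d)[:,0]
    v=np.c_[u[:,0],-u[:,1],-np.ones(len(u))]@T[:3,:3].T
    return T[:3,3],v
def plane(cam,px,z,info=None):
    o,v=ray(cam,px,info);return o+v*((z-o[2])/v[:,2:])
def proj(cam,P,info=None):
    i=info or manip.camera_info(cam);K=np.array(i["camera_matrix"]);T=np.array(i["cam_to_world"])
    p=(np.atleast_2d(P)-T[:3,3])@T[:3,:3];s=np.c_[p[:,0],-p[:,1]]/-p[:,2:]
    s*=1+i["k1"]*(s**2).sum(1,keepdims=True);return s@K[:2,:2].T+K[:2,2]
def tri(rs):
    A=0;b=0
    for o,v in rs:
        v=v/np.linalg.norm(v);M=np.eye(3)-np.outer(v,v);A=A+M;b=b+M@o
    return np.linalg.solve(A,b)
E
python3 - <<'E'
from h import *
s=manip.state();print(s["time_s"],s["position"],s["ee_rot"],s["finger_gap"])
for c in["scene","top","wrist"]:
    im=manip.capture(c);cv2.imwrite(f"pics/{c}0.png",im[:,:,::-1]);i=manip.camera_info(c);print(c,np.round(i["camera_matrix"],1).tolist(),i["k1"],np.round(i["cam_to_world"],3).tolist())
    for t in["brass_weight","coupon","curing_block","weight_pad","inspection_camera","spray_can","duct_tape","mixing_cup","foam_offcut"]:
        print(t,[(np.round(d["box"]).tolist(),round(d["confidence"],2)) for d in manip.search_frame(t,c)[:3]])
print(manip.state()["time_s"])
a=np.vstack([cv2.imread(f"pics/{c}0.png") for c in["scene","top"]]);cv2.imwrite("pics/st.png",cv2.resize(a,None,fx=.75,fy=.75,interpolation=cv2.INTER_AREA))
E
```

```text
0.0 [174.91446272 599.69377125 247.7345664 ] [-6.64896821e-05  1.41414697e-01  9.89950285e-01 -5.57963190e-04] 1.0040758006610762
scene [[371.4, 0.0, 326.3], [0.0, 371.4, 197.6], [0.0, 0.0, 1.0]] -0.04417409838621659 [[-0.83, 0.276, -0.485, -88.883], [-0.558, -0.419, 0.716, 1079.464], [-0.006, 0.865, 0.502, 893.188], [0.0, 0.0, 0.0, 1.0]]
brass_weight []
coupon []
curing_block [([321.0, 248.0, 331.0, 260.0], 0.54)]
weight_pad [([290.0, 203.0, 303.0, 222.0], 0.4)]
inspection_camera [([276.0, 219.0, 299.0, 244.0], 0.82)]
spray_can []
duct_tape []
mixing_cup [([288.0, 204.0, 305.0, 222.0], 0.54)]
foam_offcut [([243.0, 283.0, 260.0, 308.0], 0.68)]
top [[469.9, 0.0, 309.6], [0.0, 469.9, 202.0], [0.0, 0.0, 1.0]] -0.02711391908708245 [[0.025, 0.988, -0.155, 385.612], [-1.0, 0.024, -0.007, 11.747], [-0.003, 0.156, 0.988, 1566.238], [0.0, 0.0, 0.0, 1.0]]
brass_weight [([266.0, 223.0, 284.0, 241.0], 0.73)]
coupon [([317.0, 204.0, 330.0, 230.0], 0.61), ([263.0, 222.0, 292.0, 242.0], 0.51)]
curing_block [([260.0, 218.0, 298.0, 253.0], 0.57)]
weight_pad [([354.0, 214.0, 387.0, 250.0], 0.93)]
inspection_camera [([234.0, 170.0, 257.0, 196.0], 0.87)]
spray_can [([425.0, 187.0, 460.0, 213.0], 0.95), ([264.0, 223.0, 292.0, 244.0], 0.65)]
duct_tape [([424.0, 226.0, 454.0, 258.0], 0.95)]
mixing_cup [([298.0, 147.0, 316.0, 165.0], 0.73)]
foam_offcut [([161.0, 190.0, 185.0, 217.0], 0.82)]
wrist [[341.4, 0.0, 319.0], [0.0, 341.4, 199.8], [0.0, 0.0, 1.0]] 0.014357030931563165 [[0.28, -0.921, -0.271, 106.974], [0.96, 0.268, 0.079, 620.342], [0.0, -0.283, 0.959, 374.992], [0.0, 0.0, 0.0, 1.0]]
brass_weight []
coupon []
curing_block []
weight_pad []
inspection_camera []
spray_can []
duct_tape []
mixing_cup []
foam_offcut []
1.5
```

View pics/st.png

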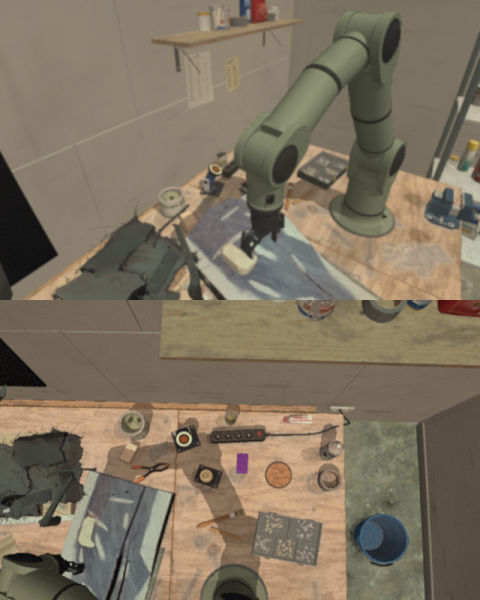

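The picture shows (top view, full-res pixels) the weight on its block at about (276,232), a purple look-alike plate at (323,217), the cork pad at (370,232), the inspection camera at (246,183), the spray can at (442,200), and the tape at (439,242). The coupon candidates are (323,217), which is purple and so not meant, and the black plate under the weight at (277,232), which fits. I'll confirm this in an enlarged crop.

Run:
```python
from h import *
c=lambda b:[(b[0]+b[2])/2,(b[1]+b[3])/2]
for n,b,z in[("weight",[266,223,284,241],75),("block",[260,218,298,253],5),("pad",[354,214,387,250],4),("cam",[234,170,257,196],125),("can",[425,187,460,213],90),("tape",[424,226,454,258],40),("cup",[298,147,316,165],35),("foam",[161,190,185,217],30),("purple",[317,204,330,230],5)]:
    print(n,np.round(plane("top",[c(b)],z)[0]))
im=cv2.imread("pics/top0.png")[140:265,150:470];cv2.imwrite("pics/crop.png",cv2.resize(im,None,fx=2.5,fy=2.5,interpolation=cv2.INTER_CUBIC))
```

```text
weight [521. 129.  75.]
block [516. 121.   5.]
pad [ 535. -183.    4.]
cam [668. 223. 125.]
can [ 635. -402.   90.]
tape [ 504. -402.   40.]
cup [782.  35.  35.]
foam [611. 475.  30.]
purple [582. -26.   5.]
```

View pics/crop.png

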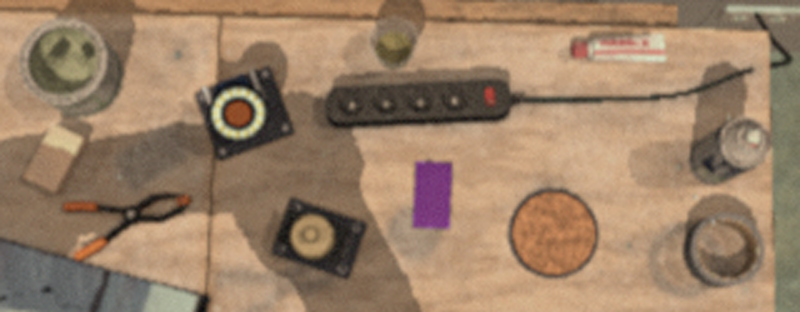

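The crop confirms it. The black plate with the brass weight on it is at crop (312,235), and the purple look-alike is at (433,195) on the bare bench. Now I'll move for the wrist views.

Request:
step_arm(increments=[[[85,-0.4,-0.3,0,0,0,0],[85,-0.85,-0.65,0,0,0,0],[85,-0.85,-0.65,0,0,0,0],[85,-0.85,-0.65,0,0,0,0],[85,-0.85,-0.65,0,0,0,0],[85,-0.85,-0.65,0,0,0,0],[85,-0.85,-0.65,0,0,0,0],[85,-0.85,-0.65,0,0,0,0],[85,-0.85,-0.65,0,0,0,0],[85,-0.85,-0.65,0,0,0,0],[85,-0.85,-0.65,0,0,0,0],[85,-0.85,-0.65,0,0,0,0],[85,-0.85,-0.65,0,0,0,0],[85,-0.85,-0.65,0,0,0,0],[85,-0.85,-0.65,0,0,0,0],[85,-0.85,-0.65,0,0,0,0],[85,-0.4,-0.3,0,0,0,0],[85,0,0,0,0,0,0],[85,0,0,0,0,0,0]]])

```text
time_s: 3.08
position: [478.4, 187.1, 248.3]
ee_rot: [-0.0, 0.142, 0.99, -0.0]
wrist_force: [-0.1, 1.0, -1.5]
finger_gap: 0.992
gripper_force: 0.0
```

```bash
cat > look.py <<'E'
import sys,pickle
from h import *
n=sys.argv[1];s=manip.state();print(s["time_s"],s["position"],np.round(s["ee_rot"],4),np.round(s["joint_positions"],2))
i=manip.camera_info("wrist");im=manip.capture("wrist");cv2.imwrite(f"pics/{n}.png",im[:,:,::-1]);M={}
for t in sys.argv[2:]:
    r=[(d["confidence"],np.array(d["box"]),d["pixels"]) for d in manip.masks_of(t,"wrist")[:3]];M[t]=r
    print(t,[(np.round(b).tolist(),int(m.sum()),round(c,2)) for c,b,m in r])
pickle.dump((i,M),open(n+".pkl","wb"))
E
python3 look.py w1 brass_weight coupon curing_block inspection_camera weight_pad
```

```text
3.0833 [478.39547649 187.06932722 248.26706142] [-0.      0.1424  0.9898 -0.    ] [-0.57  0.35  0.1   1.89 -0.04  0.9   0.84]
brass_weight [([242.0, 196.0, 301.0, 266.0], 3124, 0.63)]
coupon [([146.0, 253.0, 188.0, 290.0], 794, 0.76), ([235.0, 200.0, 324.0, 247.0], 1650, 0.6)]
curing_block [([230.0, 180.0, 327.0, 247.0], 2232, 0.97)]
inspection_camera [([381.0, 322.0, 437.0, 383.0], 2028, 0.9)]
weight_pad [([0.0, 248.0, 90.0, 335.0], 6168, 0.66), ([236.0, 198.0, 324.0, 250.0], 1634, 0.55)]
```

View pics/w1.png

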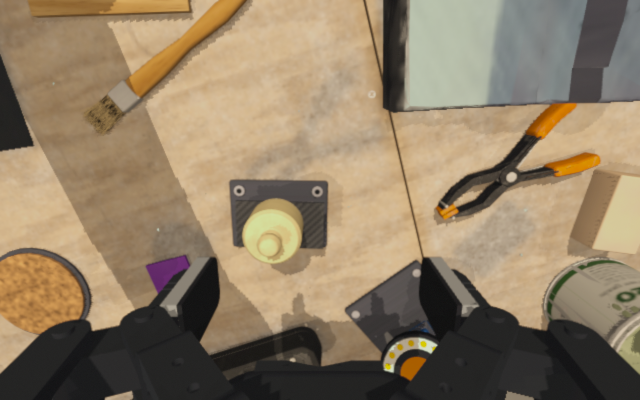

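Wrist view: weight on the black coupon at (272,232), flange spanning (230–327,180–247), cork pad at (40,290), purple look-alike at (168,272), and inspection lens at (415,368), partly hidden by a finger. I'll turn the tool a quarter turn for the second view and the grasp.

Request:
step_arm(increments=[[[85,0,0,0,0,0,1],[85,0,0,0,0,0,1],[85,0,0,0,0,0,1],[85,0,0,0,0,0,1],[85,0,0,0,0,0,1],[85,0,0,0,0,0,1],[85,0,0,0,0,0,1],[85,0,0,0,0,0,1],[85,0,0,0,0,0,1],[85,0,0,0,0,0,1],[85,0,0,0,0,0,1],[85,0,0,0,0,0,1],[85,0,0,0,0,0,1],[85,0,0,0,0,0,1],[85,0,0,0,0,0,1],[85,0,0,0,0,0,1],[85,0,0,0,0,0,1],[85,0,0,0,0,0,1],[85,0,0,0,0,0,0],[85,0,0,0,0,0,0]]])

```text
time_s: 5.05
position: [478.1, 188.5, 248.3]
ee_rot: [0.0, 0.799, 0.601, -0.0]
wrist_force: [0.1, -0.1, -0.5]
finger_gap: 0.994
gripper_force: 0.0
```

```bash
python3 look.py w2 brass_weight coupon curing_block inspection_camera weight_pad
```

```text
5.05 [478.08221708 188.52702392 248.2709125 ] [ 0.      0.7989  0.6014 -0.    ] [-0.85  0.38  0.46  1.91 -0.21  0.9  -0.56]
brass_weight [([341.0, 196.0, 400.0, 262.0], 3206, 0.69)]
coupon [([344.0, 172.0, 400.0, 255.0], 1386, 0.82), ([404.0, 278.0, 477.0, 327.0], 644, 0.65)]
curing_block [([332.0, 162.0, 409.0, 254.0], 2176, 0.67)]
inspection_camera [([501.0, 10.0, 631.0, 128.0], 11360, 0.67)]
weight_pad []
```

View pics/w2.png

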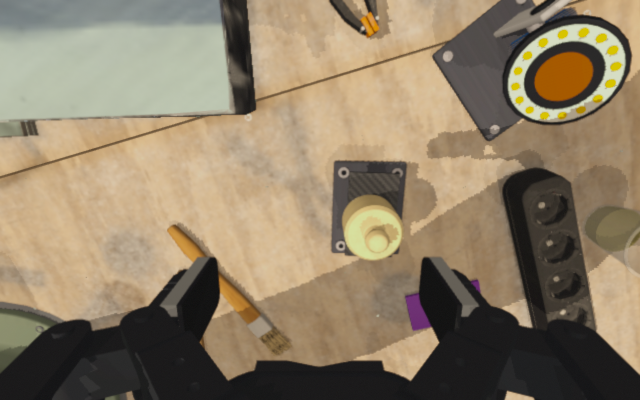

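Second view: weight knob at (377,240), coupon between (346,172) and (402,255), lens ring centred near (567,71), purple look-alike at (440,305). Next I'll fit the models to both views.

```bash
cat > fit.py <<'E'
import pickle
from h import *
from scipy.optimize import minimize
V=[pickle.load(open(n+".pkl","rb")) for n in("w1","w2")]
a=np.linspace(0,2*np.pi,48,endpoint=False);C=np.c_[np.cos(a),np.sin(a),0*a]
def wpts(x,y,z):return np.vstack([C*27+[0,0,0],C*27+[0,0,43],C*8+[0,0,63]])+[x,y,z]
def plate(x,y,z,t):
    c,s=np.cos(t),np.sin(t);R=np.array([[c,-s],[s,c]])
    q=np.array([[25,45],[-25,45],[-25,-45],[25,-45]])@R.T
    return np.vstack([np.c_[q,[h]*4] for h in(0,4)])+[x,y,z]
def fill(shapes,i):
    m=np.zeros((400*4,640*4),np.uint8)
    for P in shapes: cv2.fillConvexPoly(m,cv2.convexHull((proj("",P,i)*4+2).round().astype(np.int32)),1)
    return cv2.resize(m.astype(np.float32),(640,400),interpolation=cv2.INTER_AREA)
def cost(shapes,masks):
    return sum(np.abs(fill(shapes,i)-m).sum()/m.sum() for (i,_),m in zip(V,masks))
def opt(f,x0,st):
    r=None
    for _ in range(2):
        x=x0 if r is None else r.x
        r=minimize(f,x,method="Nelder-Mead",options=dict(initial_simplex=np.vstack([x]+[x+np.eye(len(x))[k]*st[k] for k in range(len(x))]),maxiter=150))
    return r
if __name__=="__main__":
    W=[M["brass_weight"][0][2] for _,M in V]
    r=opt(lambda p:cost([wpts(*p)],W),np.array([521.,129,44]),[8,8,8]);w=r.x;print("weight",w.round(1),r.fun)
    c=[V[0][1]["coupon"][1][2],V[1][1]["coupon"][0][2]]
    U=[a|b for a,b in zip(W,c)]
    d=np.radians(-16)
    r=opt(lambda p:cost([wpts(*w),plate(*p)],U),np.array([w[0],w[1],40,d]),[6,6,6,.1]);print("coupon",r.x.round(3),r.fun)
    r=opt(lambda p:cost([wpts(*w),plate(p[0],p[1],40,p[2])],U),r.x[[0,1,3]],[6,6,.1]);print("coupon z40",r.x.round(3),r.fun)
    # pad: w1 mask, cropped at image edge; orange ellipse circle on z=8
    m=V[0][1]["weight_pad"][0][2].astype(np.uint8);q=max(cv2.findContours(m,0,1)[0],key=cv2.contourArea)[:,0]
    q=q[(q[:,0]>2)];P=plane("",q,8,V[0][0])[:,:2]
    A=np.c_[2*P,np.ones(len(P))];s=np.linalg.lstsq(A,(P**2).sum(1),rcond=None)[0];print("pad w1",s[:2],np.sqrt(s[2]+s[:2]@s[:2]))
    im=cv2.imread("pics/top0.png");hsv=cv2.cvtColor(im,cv2.COLOR_BGR2HSV)[200:262,340:400]
    m=((hsv[...,1]>110)&(hsv[...,2]>90)).astype(np.uint8);n,l,st,ct=cv2.connectedComponentsWithStats(m);k=1+st[1:,4].argmax()
    print("pad top",st[k],plane("top",[ct[k]+[340,200]],8))
E
python3 fit.py
```

```text
weight [515.1 130.1  38.6] 0.08831539754605441
coupon [ 5.18496e+02  1.32340e+02  3.85800e+01 -3.15000e-01] 0.06806301571917185
coupon z40 [ 5.18223e+02  1.32735e+02 -3.19000e-01] 0.0679436944230525
pad w1 [ 528.63611068 -179.30019287] 57.738107343450956
pad top [ 15  17  33  33 872] [[ 531.69053598 -184.67308318    8.        ]]
```

Request:
step_arm(increments=[[[85,-0.75,0.87,0,0,0,0.42],[85,-0.75,0.87,0,0,0,0],[85,0,0,0,0,0,0],[85,0,0,1,0,0,0],[85,0,0,1,0,0,0],[85,0,0,0,0,0,0]]])

```text
time_s: 5.85
position: [512.7, 129.0, 184.4]
ee_rot: [-0.001, 0.811, 0.585, -0.003]
wrist_force: [-1.6, 0.0, -1.8]
finger_gap: 0.995
gripper_force: 0.0
```

```bash
python3 look.py w3 brass_weight
```

```text
5.85 [512.69206102 128.98164448 184.35875652] [-7.000e-04  8.107e-01  5.854e-01 -2.900e-03] [-0.68  0.49  0.44  1.93 -0.29  0.79 -0.4 ]
brass_weight [([281.0, 157.0, 358.0, 240.0], 5074, 0.8)]
```

View pics/w3.png

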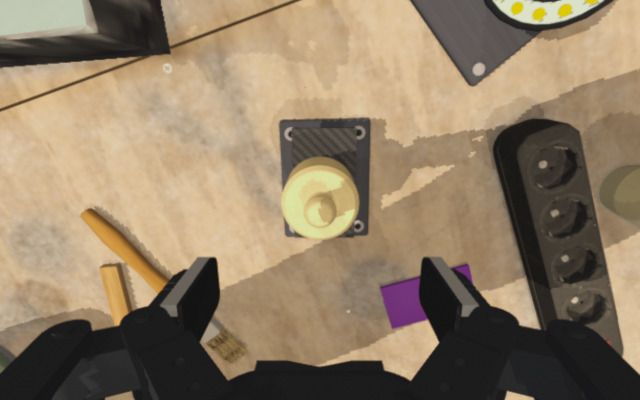

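The weight sits centred between the fingers (body at (320,198), fingers at 217 and 422). I'll refit with this third view to check the fore-aft position.

Run:
```python
import fit,pickle
from fit import *
v=pickle.load(open("w3.pkl","rb"))
for k in(3,1):
    fit.V=([*V,v])[-k:]
    W=[M["brass_weight"][0][2] for _,M in fit.V]
    if k==3:
        r=opt(lambda p:cost([wpts(*p)],W),np.array([515.,130,42]),[5,5,5])
    else: r=opt(lambda p:cost([wpts(*p,44)],W),np.array([515.,130]),[5,5])
    print(r.x.round(1),r.fun)
```

```text
[514.4 130.9  40.4] 0.13816401135798598
[514.6 132.8] 0.03923186834844304
```

Request:
step_arm(increments=[[[85,0.06,0,1,0,0,0],[85,0,0,1,0,0,0],[85,0,0,1,0,0,0],[85,0,0,0,0,0,0],[85,0,0,0,0,0,0]]])

```text
time_s: 6.37
position: [515.7, 131.2, 99.4]
ee_rot: [-0.0, 0.811, 0.585, -0.0]
wrist_force: [0.4, -0.1, 0.7]
finger_gap: 0.995
gripper_force: 0.0
```

Request:
step_arm(increments=[[[85,0,0,0.5,0,0,0],[85,0,0,0.55,0,0,0],[85,0,0,0,0,0,0],[70,0,0,0,0,0,0],[60,0,0,0,0,0,0],[45,0,0,0,0,0,0],[45,0,0,0,0,0,0],[45,0,0,0,0,0,0],[45,0,0,0,0,0,0]]])

```text
time_s: 7.12
position: [515.9, 131.7, 68.8]
ee_rot: [-0.0, 0.811, 0.585, 0.001]
wrist_force: [-5.3, -0.2, 18.8]
finger_gap: 0.609
gripper_force: 59.0
```

Request:
step_arm(increments=[[[45,0,0,-0.1,0,0,0],[45,0,0,-0.2,0,0,0],[45,0,0,-0.4,0,0,0],[45,0,0,-0.7,0,0,0],[45,0,0,-1,0,0,0],[45,0,0,-0.6,0,0,0],[45,0,0,0,0,0,0],[45,0,0,0,0,0,0]]])

```text
time_s: 7.78
position: [515.5, 131.6, 157.6]
ee_rot: [0.0, 0.811, 0.585, 0.001]
wrist_force: [-0.8, 0.4, -9.7]
finger_gap: 0.613
gripper_force: 65.9
```

```bash
python3 look.py w4 brass_weight coupon curing_block inspection_camera weight_pad
```

```text
7.7833 [515.45760084 131.6376909  157.60535759] [1.000e-04 8.108e-01 5.854e-01 9.000e-04] [-0.67  0.54  0.42  1.95 -0.32  0.72 -0.38]
brass_weight [([249.0, 207.0, 390.0, 367.0], 17716, 0.64)]
coupon [([437.0, 280.0, 481.0, 308.0], 779, 0.86), ([281.0, 134.0, 356.0, 211.0], 5039, 0.7)]
curing_block [([270.0, 124.0, 373.0, 234.0], 3576, 0.58)]
inspection_camera [([504.0, 1.0, 639.0, 32.0], 2797, 0.67)]
weight_pad [([282.0, 135.0, 357.0, 213.0], 5156, 0.7), ([506.0, 1.0, 637.0, 32.0], 2776, 0.65)]
```

View pics/w4.png

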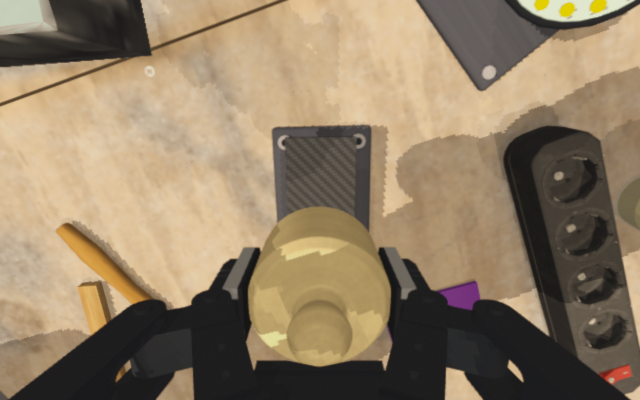

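The weight is held upright at (320,285), and the bare black coupon stayed on the block at (320,170). I'll carry the weight to the pad.

Request:
step_arm(increments=[[[45,-0.3,0.12,0,0,0,0],[45,-0.5,0.19,0,0,0,0],[45,-0.8,0.31,0,0,0,0],[45,-0.8,0.31,0,0,0,0],[45,-0.8,0.31,0,0,0,0],[45,-0.8,0.31,0,0,0,0],[45,-0.8,0.31,0,0,0,0],[45,-0.8,0.31,0,0,0,0],[45,-0.8,0.31,0,0,0,0],[45,-0.8,0.31,0,0,0,0],[45,-0.8,0.31,0,0,0,0],[45,-0.8,0.31,0,0,0,0],[45,-0.6,0.23,0,0,0,0],[45,-0.4,0.15,0,0,0,0],[45,0,0,0,0,0,0],[45,0,0,0,0,0,0],[45,0,0,0,0,0,0]]])

```text
time_s: 9.5
position: [530.5, -182.8, 156.5]
ee_rot: [-0.0, 0.811, 0.585, -0.0]
wrist_force: [0.5, -0.0, -10.1]
finger_gap: 0.609
gripper_force: 65.9
```

```bash
python3 look.py w5 brass_weight weight_pad
python3 - <<'E'
import fit
from fit import *
i,M=pickle.load(open("w5.pkl","rb"))
for c,b,m in M["weight_pad"]:
    q=max(cv2.findContours(m.astype(np.uint8),0,1)[0],key=cv2.contourArea)[:,0]
    h=cv2.convexHull(q)[:,0]; P=plane("",h,8,i)[:,:2]
    A=np.c_[2*P,np.ones(len(P))];s=np.linalg.lstsq(A,(P**2).sum(1),rcond=None)[0];print("pad",s[:2],np.sqrt(s[2]+s[:2]@s[:2]))
# carried weight tilt/pose: fit with free z
fit.V=[pickle.load(open("w4.pkl","rb"))]
c=fit.V[0][1]["coupon"][1][2]
P=plane("",max(cv2.findContours(c.astype(np.uint8),0,1)[0],key=cv2.contourArea)[:,0],44,fit.V[0][0])[:,:2]
print("coupon vis rect",cv2.minAreaRect(P.astype(np.float32)),cv2.boxPoints(cv2.minAreaRect(P.astype(np.float32))).round(1).tolist())
E
```

```text
9.5 [ 530.46119551 -182.81803785  156.48338972] [-4.000e-04  8.107e-01  5.855e-01 -1.000e-04] [-0.06  0.58  0.4   1.87 -0.31  0.76  0.2 ]
brass_weight [([249.0, 204.0, 387.0, 367.0], 17961, 0.6)]
weight_pad [([250.0, 113.0, 392.0, 232.0], 12111, 0.85)]
pad [ 533.14720394 -182.82195202] 59.17546135014711
coupon vis rect ((523.4553833007812, 149.79635620117188), (56.430965423583984, 50.788330078125), 71.65597534179688) [[490.5, 131.0], [538.7000122070312, 115.0], [556.4000244140625, 168.60000610351562], [508.20001220703125, 184.60000610351562]]
```

View pics/w5.png

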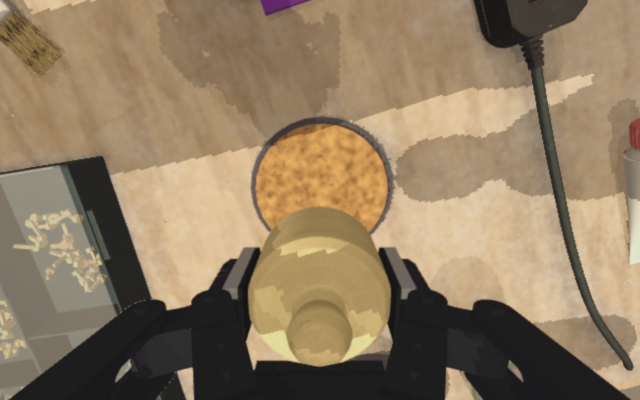

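Pad cork ring centred at image (321,175), world (533,-183), right below the weight. Descending.

Request:
step_arm(increments=[[[45,0,0.05,0.3,0,0,0],[45,0,0,0.6,0,0,0],[45,0,0,0.8,0,0,0],[45,0,0,0.8,0,0,0],[45,0,0,0.7,0,0,0],[45,0,0,0.4,0,0,0],[45,0,0,0.2,0,0,0],[45,0,0,0.1,0,0,0],[45,0,0,0,0,0,0],[45,0,0,0,0,0,0]]])

```text
time_s: 10.48
position: [532.5, -184.2, 40.6]
ee_rot: [0.0, 0.811, 0.585, 0.0]
wrist_force: [0.8, -0.5, -9.1]
finger_gap: 0.613
gripper_force: 65.9
```

Request:
step_arm(increments=[[[45,0,0,0.07,0,0,0],[45,0,0,0.07,0,0,0],[45,0,0,0.05,0,0,0],[45,0,0,0,0,0,0],[45,0,0,0,0,0,0]]])

```text
time_s: 10.9
position: [532.0, -184.0, 34.1]
ee_rot: [-0.0, 0.811, 0.585, -0.0]
wrist_force: [0.8, 0.1, -9.8]
finger_gap: 0.612
gripper_force: 66.0
```

Request:
step_arm(increments=[[[45,0,0,0.03,0,0,0],[45,0,0,0.03,0,0,0],[45,0,0,0.03,0,0,0],[45,0,0,0,0,0,0],[45,0,0,0,0,0,0]]])

```text
time_s: 11.32
position: [532.2, -184.1, 32.4]
ee_rot: [0.0, 0.811, 0.585, 0.0]
wrist_force: [-5.7, 2.5, 14.7]
finger_gap: 0.609
gripper_force: 68.1
```

Request:
step_arm(increments=[[[60,0,0,0,0,0,0],[75,0,0,0,0,0,0],[85,0,0,0,0,0,0],[85,0,0,0,0,0,0],[85,0,0,0,0,0,0],[85,0,0,0,0,0,0],[85,0,0,-0.3,0,0,0],[85,0,0,-0.6,0,0,0],[85,0,0,-1,0,0,0],[85,0,0,-1,0,0,0],[85,0,0,-1,0,0,0],[85,0,0,-1,0,0,0],[85,0,0,-1,0,0,0],[85,0,0,-1,0,0,0],[85,0,0,-1,0,0,0],[85,0,0,0,0,0,0]]])

```text
time_s: 12.65
position: [533.5, -185.0, 274.3]
ee_rot: [0.003, 0.811, 0.585, 0.003]
wrist_force: [2.1, -0.6, 0.5]
finger_gap: 0.996
gripper_force: 0.0
```

Request:
step_arm(increments=[[[85,0.5,-0.12,0,0,0,0],[85,0.9,-0.23,0,0,0,0],[85,0.9,-0.23,0,0,0,0],[85,0.9,-0.23,0,0,0,0],[85,0.9,-0.23,0,0,0,0],[85,0.9,-0.23,0,0,0,0],[85,0.9,-0.23,0,0,0,0],[85,0.9,-0.23,0,0,0,0],[85,0.9,-0.23,0,0,0,0],[85,0.9,-0.23,0,0,0,0],[85,0.9,-0.23,0,0,0,0],[85,0.9,-0.23,0,0,0,0],[85,0.9,-0.23,0,0,0,0],[85,0.8,-0.2,0,0,0,0],[85,0,0,0,0,0,0],[85,0,0,0,0,0,0],[85,0,0,0,0,0,0]]])

```text
time_s: 14.07
position: [558.6, 188.8, 268.7]
ee_rot: [0.0, 0.811, 0.585, -0.0]
wrist_force: [0.3, -0.6, -0.8]
finger_gap: 0.994
gripper_force: 0.0
```

```bash
python3 look.py w6 coupon inspection_camera curing_block
python3 - <<'E'
from h import *
im=manip.capture("top");cv2.imwrite("pics/top1.png",im[:,:,::-1])
for t in("brass_weight","weight_pad"):print(t,[(d["box"],d["confidence"]) for d in manip.search_frame(t,"top")[:2]])
a=cv2.imread("pics/top1.png")[195:270,330:410];a=cv2.resize(a,(427,400),interpolation=cv2.INTER_CUBIC)
w=cv2.imread("pics/w6.png");cv2.imwrite("pics/v6.png",cv2.resize(np.hstack([w,a]),None,fx=.74,fy=.74,interpolation=cv2.INTER_AREA))
E
```

```text
14.0667 [558.58955888 188.7964052  268.72885055] [ 2.00e-04  8.11e-01  5.85e-01 -1.00e-04] [-0.71  0.47  0.41  1.69 -0.21  1.02 -0.55]
coupon [([348.0, 283.0, 420.0, 335.0], 2372, 0.82), ([273.0, 187.0, 322.0, 264.0], 3453, 0.77)]
inspection_camera [([386.0, 39.0, 485.0, 149.0], 7475, 0.82)]
curing_block [([269.0, 178.0, 337.0, 264.0], 2286, 0.79)]
brass_weight [([365.7, 222.9, 380.5, 239.7], 0.52), ([262.5, 223.7, 288.8, 245.1], 0.33)]
weight_pad [([351.8, 216.9, 389.6, 248.9], 0.95)]
```

View pics/v6.png

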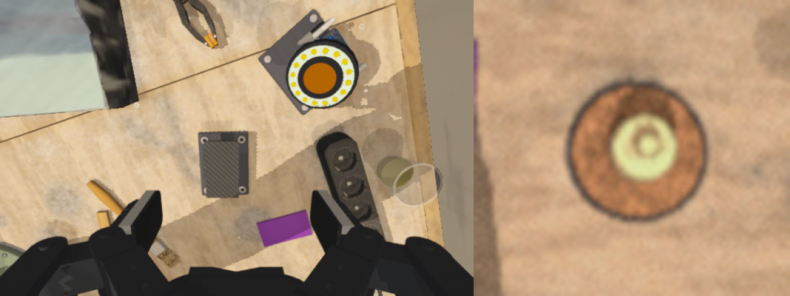

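The weight stands upright near the centre of the cork (right inset). The wrist view shows the bare coupon at full-res (300,222) and the lens ring at (434,103). Fitting the coupon and the lens.

```bash
cat > lens.py <<'E'
import fit
from fit import *
from scipy.optimize import least_squares
i,M=pickle.load(open("w6.pkl","rb"));m=M["coupon"][1][2]
fit.V=[(i,M)]
r=opt(lambda p:cost([plate(p[0],p[1],40,p[2])],[m]),np.array([518.,133,-.318]),[6,6,.1]);print("coupon z40",r.x.round(3),r.fun)
C2=[]
for n,roi in(("w2",(490,10,640,135)),("w6",(380,45,490,155))):
    x0,y0,x1,y1=roi;b=cv2.imread(f"pics/{n}.png")[y0:y1,x0:x1];hsv=cv2.cvtColor(b,cv2.COLOR_BGR2HSV).astype(int)
    o=((hsv[...,0]>5)&(hsv[...,0]<20)&(hsv[...,1]>190)).astype(np.uint8)
    nn,l,st,ct=cv2.connectedComponentsWithStats(o);k=1+st[1:,4].argmax()
    c=max(cv2.findContours((l==k).astype(np.uint8),0,1)[0],key=cv2.contourArea)[:,0];c=cv2.convexHull(c)[:,0]
    y=(((hsv[...,2]>205)&(hsv[...,1]<90))|((hsv[...,0]>20)&(hsv[...,0]<35)&(hsv[...,1]>150)&(hsv[...,2]>190))).astype(np.uint8)
    nn,l2,s2,_=cv2.connectedComponentsWithStats(y);k2=1+s2[1:,4].argmax()
    R=cv2.convexHull(max(cv2.findContours((l2==k2).astype(np.uint8),0,1)[0],key=cv2.contourArea))[:,0]
    print(n,st[k]+[x0,y0,0,0,0],s2[k2]+[x0,y0,0,0,0],cv2.fitEllipse(c.astype(np.float32)),cv2.fitEllipse(R.astype(np.float32)))
    C2.append((pickle.load(open(n+".pkl","rb"))[0],c+[x0,y0],R+[x0,y0]))
def res(p):
    c=p[:3];n=np.array([np.sin(p[4])*np.cos(p[3]),np.sin(p[4])*np.sin(p[3]),np.cos(p[4])]);e=[]
    for i,a,b in C2:
        for k,r in((a,p[5]),(b,p[6])):
            o,v=ray("",k,i);P=o+v*(((c-o)@n)/(v@n))[:,None]
            # resample-independent weight
            e.append((np.linalg.norm(P-c,axis=1)-r)/np.sqrt(len(k)))
    return np.hstack(e)
for ft in(0,1):
    f=(lambda p:res(p)) if ft==0 else (lambda p:res([*p[:2],125,p[2],np.pi/6,*p[3:]]))
    s=least_squares(f,[668,223,125,-2.8,.52,15,32] if ft==0 else [668,223,-2.8,15,32],x_scale=[10,10,10,.3,.3,5,5] if ft==0 else [10,10,.3,5,5]);print(s.x.round(3),s.cost)
E
python3 lens.py
```

```text
coupon z40 [ 5.17459e+02  1.33263e+02 -3.19000e-01] 0.027494207935128873
w2 [ 534   52   59   49 2199] [ 509   25  115   95 3339] ((73.22306060791016, 66.07658386230469), (45.27272033691406, 61.25288391113281), 63.37382125854492) ((76.13823699951172, 62.197998046875), (87.37007904052734, 121.64662170410156), 63.872711181640625)
w6 [ 410   85   45   42 1470] [ 391   62   87   82 2546] ((51.837852478027344, 60.41028594970703), (41.28287887573242, 44.76848602294922), 71.99244689941406) ((53.82315444946289, 57.55144500732422), (80.99082946777344, 88.46014404296875), 71.8277587890625)
[ 6.61274e+02  2.25779e+02  1.27191e+02 -2.70300e+00  5.29000e-01
  1.61300e+01  3.14950e+01] 0.22795581094278936
[662.297 225.517  -2.708  16.232  31.727] 0.358304916031372
```

Coupon at (517.5,133.3) with yaw -0.319, matching the tool yaw. Lens at about (662,225.7,126), axis tilted 0.53 rad toward azimuth -2.706, which agrees with the text. Going for the coupon.

Request:
step_arm(increments=[[[85,-0.73,-0.24,0,0,0,0],[85,-0.73,-0.24,0,0,0,0],[85,-0.73,-0.24,0,0,0,0],[85,0,0,1,0,0,0],[85,0,0,1,0,0,0],[85,0,0,1,0,0,0],[85,0,0,1,0,0,0],[85,0,0,1,0,0,0],[85,0,0,0.8,0,0,0],[85,0,0,0.4,0,0,0],[85,0,0,0,0,0,0],[85,0,0,0,0,0,0],[85,0,0,0,0,0,0]]])

```text
time_s: 15.5
position: [518.3, 134.1, 83.8]
ee_rot: [0.0, 0.811, 0.585, 0.001]
wrist_force: [0.1, -0.3, 0.1]
finger_gap: 0.992
gripper_force: 0.0
```

Request:
step_arm(increments=[[[85,-0.03,-0.02,0.6,0,0,0],[85,0,0,0.4,0,0,0],[85,0,0,0.23,0,0,0],[85,0,0,0,0,0,0],[85,0,0,0,0,0,0],[70,0,0,0,0,0,0],[60,0,0,0,0,0,0],[50,0,0,0,0,0,0],[40,0,0,0,0,0,0],[40,0,0,0,0,0,0],[40,0,0,0,0,0,0],[40,0,0,0,0,0,0]]])

```text
time_s: 16.5
position: [516.9, 133.5, 46.3]
ee_rot: [-0.0, 0.811, 0.585, 0.0]
wrist_force: [-2.7, -0.3, 13.7]
finger_gap: 0.563
gripper_force: 59.5
```

Request:
step_arm(increments=[[[40,0,0,-0.1,0,0,0],[40,0,0,-0.3,0,0,0],[40,0,0,-0.6,0,0,0],[40,0,0,-0.9,0,0,0],[40,0,0,-0.9,0,0,0],[40,0,0,-0.9,0,0,0],[40,0,0,-0.9,0,0,0],[40,0,0,-0.9,0,0,0],[40,0,0,-0.9,0,0,0],[40,0,0,-0.6,0,0,0],[40,0,0,0,0,0,0],[40,0,0,0,0,0,0],[40,0,0,0,0,0,0]]])

```text
time_s: 17.58
position: [516.2, 133.4, 255.4]
ee_rot: [-0.0, 0.811, 0.585, -0.0]
wrist_force: [-0.9, -0.2, -0.3]
finger_gap: 0.56
gripper_force: 61.8
```

```bash
python3 look.py w7 coupon
cat > plan.py <<'E'
from h import *
from scipy.spatial.transform import Rotation as R
L=np.array([661.8,225.7,125.8]);a=-2.706;t=np.pi/6
cz=np.array([np.sin(t)*np.cos(a),np.sin(t)*np.sin(a),np.cos(t)]);cx=np.array([-np.cos(t)*np.cos(a),-np.cos(t)*np.sin(a),np.sin(t)]);cy=np.cross(cz,cx)
s=manip.state();q=s["ee_rot"];T=R.from_quat([*q[1:],q[0]]);p=np.array(s["position"])
print("joints",np.round(s["joint_positions"],2),p.round(1))
for sg in(1,):
    G=R.from_matrix(np.c_[sg*cx,-sg*cy,-cz]);d=T.inv()*G
    rv=np.degrees(d.as_rotvec());tgt=L+120*cz-G.apply([0,0,6.0])
    print("rot deg tool",rv.round(2),"rows5",(rv/5).round(2),"target",tgt.round(1),"shift now-frame/30",(T.inv().apply(tgt-p)/30).round(3),"final-frame/30",(G.inv().apply(tgt-p)/30).round(3))
    yaw=np.degrees(np.arctan2(*(np.array(T.as_matrix()[:2,1])[::-1])));print("tool y az",yaw,"goal y az",np.degrees(np.arctan2(-sg*cy[1],-sg*cy[0])))
P=np.array([[*x] for x in(L+(120+60)*cz,)]);print(P)
E
python3 plan.py
```

```text
17.5833 [516.24415082 133.36399097 255.35060471] [-1.000e-04  8.108e-01  5.853e-01 -2.000e-04] [-0.69  0.4   0.43  1.85 -0.2   0.94 -0.49]
coupon [([394.0, 238.0, 449.0, 284.0], 1399, 0.83), ([252.0, 168.0, 385.0, 364.0], 23031, 0.74)]
joints [-0.69  0.4   0.43  1.85 -0.2   0.94 -0.49] [516.2 133.3 254.8]
rot deg tool [-12.25  28.38  45.58] rows5 [-2.45  5.68  9.12] target [604.7 199.1 234.9] shift now-frame/30 [3.013 2.108 0.658] final-frame/30 [ 2.787 -0.746  2.375]
tool y az -18.366079464616078 goal y az -65.04237936240077
[[580.20418806 187.72469916 281.68457268]]
```

View pics/w7.png

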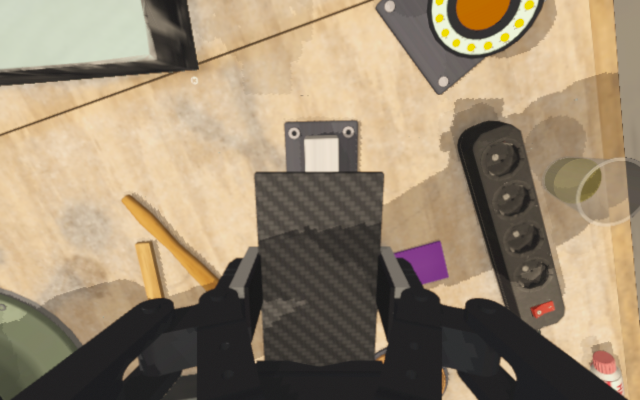

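The coupon is held square between the pads, with its far edge at row 172. The lens is at the upper right. Now I'll turn the tool to the camera's orientation, clear of everything.

Request:
step_arm(increments=[[[40,0,0,0,-0.204,0.473,0.76],[40,0,0,0,-0.204,0.473,0.76],[40,0,0,0,-0.204,0.473,0.76],[40,0,0,0,-0.204,0.473,0.76],[40,0,0,0,-0.204,0.473,0.76],[40,0,0,0,-0.204,0.473,0.76],[40,0,0,0,-0.204,0.473,0.76],[40,0,0,0,-0.204,0.473,0.76],[40,0,0,0,-0.204,0.473,0.76],[40,0,0,0,-0.204,0.473,0.76],[40,0,0,0,-0.204,0.473,0.76],[40,0,0,0,-0.204,0.473,0.76],[40,0,0,0,0,0,0],[40,0,0,0,0,0,0]]])

```text
time_s: 18.85
position: [516.2, 133.3, 255.0]
ee_rot: [-0.056, 0.943, 0.21, 0.252]
wrist_force: [-0.1, -0.8, 0.9]
finger_gap: 0.563
gripper_force: 61.8
```

```bash
python3 plan.py
```

```text
joints [-0.69  0.2   0.41  2.25 -0.66  0.24 -0.83] [516.2 133.3 255. ]
rot deg tool [-0.04  0.05  0.09] rows5 [-0.01  0.01  0.02] target [604.7 199.1 234.9] shift now-frame/30 [ 2.786 -0.739  2.379] final-frame/30 [ 2.783 -0.744  2.381]
tool y az -64.94814217362728 goal y az -65.04237936240077
[[580.20418806 187.72469916 281.68457268]]
```

Request:
step_arm(increments=[[[40,0.4,-0.1,0.2,0,0,0],[40,0.6,-0.16,0.4,0,0,0],[40,0.6,-0.16,0.5,0,0,0],[40,0.6,-0.16,0.5,0,0,0],[40,0.4,-0.1,0.45,0,0,0],[40,0.18,-0.06,0.33,0,0,0],[40,0,0,0,0,0,0],[40,0,0,0,0,0,0],[40,0,0,0,0,0,0],[40,0,0,0,0,0,0]]])

```text
time_s: 19.68
position: [604.8, 198.3, 235.9]
ee_rot: [-0.056, 0.943, 0.208, 0.253]
wrist_force: [-0.3, 0.1, -0.6]
finger_gap: 0.563
gripper_force: 61.8
```

```bash
python3 plan.py; python3 look.py w8 coupon inspection_camera;  python3 - <<'E'
from h import *
cv2.imwrite("pics/sc8.png",manip.capture("scene")[:,:,::-1]);cv2.imwrite("pics/tp8.png",manip.capture("top")[:,:,::-1])
a=cv2.resize(cv2.imread("pics/sc8.png")[170:290,220:380],None,fx=2.5,fy=2.5,interpolation=cv2.INTER_CUBIC)
b=cv2.resize(cv2.imread("pics/tp8.png")[140:260,220:400],None,fx=2.5,fy=2.5,interpolation=cv2.INTER_CUBIC)[:,:400]
w=cv2.resize(cv2.imread("pics/w8.png"),(480,300))
cv2.imwrite("pics/v8.png",np.vstack([np.hstack([a,b])[:,:800],np.hstack([w,np.zeros((300,320,3),np.uint8)])]))
E
```

```text
joints [-0.7   0.4   0.38  2.04 -0.71  0.26 -0.88] [604.8 198.3 235.9]
rot deg tool [ 0.01 -0.08 -0.04] rows5 [ 0.   -0.02 -0.01] target [604.7 199.1 234.9] shift now-frame/30 [-0.01  -0.026  0.033] final-frame/30 [-0.01  -0.026  0.033]
tool y az -65.07988258947044 goal y az -65.04237936240077
[[580.20418806 187.72469916 281.68457268]]
19.6833 [604.79786766 198.3042189  235.92876666] [-0.056   0.943   0.2084  0.2533] [-0.7   0.4   0.38  2.04 -0.71  0.26 -0.88]
coupon [([253.0, 169.0, 385.0, 363.0], 22997, 0.81), ([500.0, 357.0, 516.0, 376.0], 126, 0.46)]
inspection_camera [([281.0, 148.0, 353.0, 174.0], 1192, 0.74)]
```

View pics/v8.png

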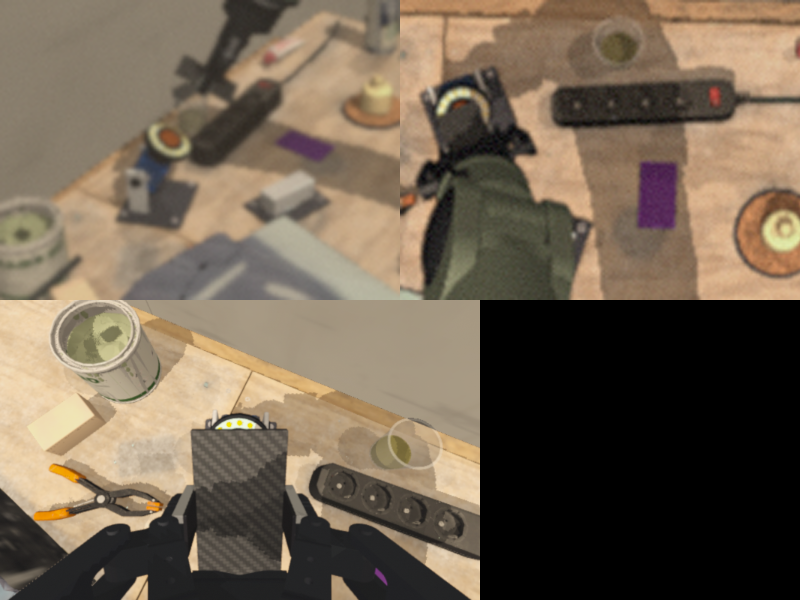

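The coupon hangs square in front of the lens, with the ring showing centred behind it at (238,422) in the wrist inset. The weight stands on the cork and the bystanders look untouched. Handing in.

```bash
python3 -c "
from h import *
print(np.abs(manip.state()['qvel']).max(),manip.state()['gripper_force']);print(manip.job_done())"
```

```text
0.0022872920950981774 61.807483434677124
the job is handed in; nothing more can be done
None
```

The job is handed in, result not reported: the brass weight stands upright near the centre of the cork pad, and the gripper holds the coupon still, underside to the lens, square and centred about 120 mm out.

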